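# Free the seized cam clamp and take out the stone

## Task

The cam clamp holding the stone block has seized with rust and stone dust. Work its T-handle back and forth in small arcs, turning back whenever it binds and never wrenching it, until it breaks free, and turn it anticlockwise all the way to its open stop. Then lift the stone out and set it down gently, standing as it stood, in the wooden tray, leaving the other things on the bench alone.

Things in the scene. Friction and masses are not known exactly. Their poses are not given: they have to be found in the camera images.
- clamp: cam clamp bolted down: steel base plate 130 (x) x 240 (y) x 20 mm high, origin mid-underside. Along y: T-handle's upright axis at -55 mm; aluminium jaw (50 mm in x, y +12 to +30 mm, top 45 mm above the bench) that moves 5 mm to -y as the handle opens; the stone; fixed fence from +60 to +76 mm, 70 mm in x, top 47 mm above the bench
- handle_grip (a point): middle of the steel T-handle's grip bar, on the upright turning axis, 70 mm above the bench. The bar is 62 mm long (point x), 14 mm thick (point y) and 30 mm high (55 to 85 mm above the bench); pinch it across its 14 mm (a 40 N grip carries the torque). x turns with the bar; at the start it is parallel to the clamp's x
- cam (a joint): angle of the stem and cam under the handle, rad, anticlockwise from above positive, 0 at the start, open stop at 0.92. Turning takes 0.08 N m. Seized: at first it stops dead somewhere 0.03 to 0.46 rad either way (varies). Held 0.2 s up against one stop, the crust gives and the arc at the other end may grow; more torque does nothing. After 3 or 4 reversals it runs on anticlockwise to 0.92
- wind (a joint): springy twist of the handle relative to the stem, rad, anticlockwise positive, 0 when let go: 4 N m per rad. Handle angle = cam + wind. The stem is ruined beyond 0.12 rad (0.48 N m) either way; 0.06 to 0.08 rad (about 0.3 N m) is a sure sign of a stop
- stone_center (a point): centre of the pale stone block, 60 (its x) x 30 (its y) x 55 mm high, 0.18 to 0.36 kg, standing upright on the clamp's base plate (foot 20 mm, top 75 mm above the bench) between jaw and fence, at clamp x = 0, y = +45 mm, axes parallel to the clamp's. Its top 28 mm stands clear of jaw and fence
- stone: the same stone block; origin at the centre of its foot, z up
- tray: shallow open wooden tray fixed to the bench, 160 (x) x 140 (y) x 22 mm high outside, walls 6 mm; origin at the middle of its underside, axes along its sides
- tray_in (a point): middle of the tray's inner floor (148 x 128 mm); axes as the tray's
- jar: bystander: glass jar with a steel lid, 60 mm wide, 80 mm high; origin at the centre of its foot
- offcut: bystander: flat grey-green stone offcut 75 x 50 x 30 mm; origin at the centre of its underside
- brush: bystander: brush lying flat; origin at the middle of its underside
There are look-alikes about, which are no part of the job. Leave any white look-alike of the tray alone. Leave any red look-alike of the stone alone.

How it is judged:
By the outcome, as a careful person would: the job done as asked, in the order asked, and still so for the second after the job is handed in, with the robot touching nothing.
It also fails if it takes over 72 s, if anything falls off the work surface, if the arm or the gripper's body presses on something with over 40 N, if the wrist force passes 120 N, or if a joint passes its speed limit or range.

## Robot

A 6-joint arm with a two-finger parallel gripper is mounted at the origin on the work surface. World frame = base frame: x ahead of the robot, y to its left, z up, the work surface at z = 0. Lengths are in m, angles in rad, forces in N, time in s.
With the tool pointing down it reaches from about 0.375 to 0.975 m from the base axis. Payload 3.8 kg.
Tool frame: the origin (TCP) lies midway between the tips of the shut fingers; the grasp point (between the pads) lies 19 mm behind it; z points along the fingers, y is the direction in which the jaws open and shut (so a half turn about z gives the same grasp; the last joint's range is limited). The gripper opens to 85 mm and grips with 20 to 120 N. Pads are 22 mm wide; open, the fingers measure 114 mm over their backs; the gripper's body (76 mm by 85 mm) begins 54 mm behind the grasp point. The pads swing forward as they close: fully open they stand 13 mm farther back than shut.
Start: joints at [1.096, 0.264, 1.604, -0, 1.274, -0.037], TCP at [0.286, 0.611, 0.231] pointing down, gripper open.
Joint ranges: [-2.63, 2.63], [-0.94, 2.18], [0.31, 2.57], [-1.31, 4.45], [0, 2.66], [-2.55, 2.55]. Speed limits (rad/s): [2.57, 2.57, 3.14, 3.14, 3.14, 3.14].

## Interface

Orientations are given as a rotation vector (axis times angle).
In Python, from workcell import bot gives the robot as it stands.
- The arm moves only by the tool arm_command, never from a script. Its argument "targets" is text: rows parted by semicolons, each of 7 numbers parted by spaces: the shift along the tool's x, y, z in mm, then the turn, a rotation vector about the tool's x, y, z in degrees, then the opening, from 0 (shut) to 1 (fully open). A call has 1 to 10 rows; each row is the pose to reach, as a shift and turn from the pose commanded when the call began, along the tool's axes at that moment; what a row does not reach only later rows make up. A row lasts 1/12 s, in which the tool goes at most 41.7 mm and 7.16 degrees, less where a joint would pass 70% of its speed; a pose out of reach is approached as far as the arm can. A call with a gripper value outside its range is refused whole. The fingers move at their own pace and stop on an object; "newtons" is the grip in N (left out, the last holds). Time passes only in rows, so rows that repeat a pose let the fingers close. It gives the time, the measured TCP pose, the force and the opening at its end, in the units of the state.
- bot.read_state(): the state, without advancing time (a new reading comes with each control period).
- bot.read_camera(name): name is "scene" or "top" or "wrist"; returns (picture, depth): 480x640x3 uint8, blue, green, red; 480x640 float32, m along the optical axis (not along the pixel's ray), 0 where there is no reading.
- bot.camera_params(name): a dict with "fov_y" (degrees; the focal length in pixels is half the picture's height over the tangent of half this angle, whatever the lens; pixels are square), "cx", "cy" (the principal point, pixels), "xyz" and "rotation" of the camera in the world; the wrist camera has in their place "T_tool_cam" (4x4, takes a point from camera to tool coordinates, whose origin is the TCP and whose axes are the flange's). Camera axes: x right, y up, looking along -z (the intrinsics and any distortion apply to the point x, -y, -z); pixel columns grow to the right and rows downward; lengths in m; the calibration is good to about 2 mm. A picture is of the moment at which its call begins: read the wrist's pose just before it. camera_params takes no time and is no camera call.
- bot.finish_job(): hands the job in, once; it reports no verdict.
The state is a dict: "time": time; "q": joint angles; "joint_vel": joint speeds; "joint_torque": joint torques, N m; "tool_pos": TCP position; "tcp_rot": TCP orientation; "wrist_force": force on the tool from outside, world axes, zero at the start; "torque": the same for the moment, N m; "width": opening from 0.0 (shut) to 1.0 (fully open).
Only numpy, scipy, OpenCV 4.12 (cv2) and the standard library are available. Lean on these libraries where they do the work, as an engineer would, in place of code of your own. Each camera call takes 0.05 s, during which the arm holds its last target.

## Working session

There is one attempt and no reset: what is moved stays moved. The work goes in short steps, Python scripts to look and compute and a tool call to move; the robot and the scene stay as the last step left them, time stands still between calls to the robot, and variables do not carry over. Pictures are saved under pics/ and viewed, and the job is handed in when it is done.

Besides the shell and the picture viewer there is one more tool, called as name(argument=value, ...), one argument or row to a line, values as JSON. arm_command: Moves the arm, as the interface text tells. Its arguments: {"type":"object","properties":{"targets":{"type":"string"},"newtons":{"type":"number"}},"required":["targets"]}

```bash
mkdir -p pics; ls
cat > h.py <<'E'
import numpy as np, cv2
from scipy.spatial.transform import Rotation as R
from workcell import bot
def cam(name):
    s=bot.read_state()
    im,d=bot.read_camera(name); p=bot.camera_params(name)
    return s,im,d,p
E
python3 - <<'E'
from h import *
for n in ("scene","top"):
    s,im,d,p=cam(n); cv2.imwrite(f"pics/{n}0.png",im); np.save(f"{n}_d.npy",d); print(n,p)
print(bot.camera_params("wrist"))
print(bot.read_state())
E
```

```text
pics
scene {'fov_y': 43.90165970907332, 'cx': 317.14928702887465, 'cy': 237.65650497189273, 'xyz': array([ 1.62133164, -0.06113041,  1.01018346]), 'rotation': array([0.69636774, 0.63809595, 1.40442806])}
top {'fov_y': 56.988628116172784, 'cx': 319.8879363077554, 'cy': 235.1676740576138, 'xyz': array([0.42143882, 0.01076667, 1.2018886 ]), 'rotation': array([ 0.05502287, -0.0727742 , -1.57116507])}
{'fov_y': 66.73376726337261, 'cx': 317.9457849395819, 'cy': 246.15691927640805, 'T_tool_cam': array([[-4.29549638e-04,  9.60930236e-01,  2.76790349e-01,
         6.97998829e-02],
       [ 9.99999810e-01,  2.90201395e-04,  5.44405765e-04,
        -1.18617516e-03],
       [ 4.42811014e-04,  2.76790530e-01, -9.60930178e-01,
        -1.42216393e-01],
       [ 0.00000000e+00,  0.00000000e+00,  0.00000000e+00,
         1.00000000e+00]])}
{'time': 0.1, 'q': array([ 1.09607468e+00,  2.64663374e-01,  1.60525436e+00, -8.53867403e-07,
        1.27373243e+00, -3.69246898e-02]), 'joint_vel': array([ 0.00155184,  0.00038107, -0.00167164,  0.00190946, -0.00077758,
        0.00082886]), 'joint_torque': array([ 1.30996568e-04, -5.16705680e+01, -3.68590450e+01, -3.26320765e-05,
        6.18417384e-03,  9.07864035e-06]), 'tool_pos': array([0.28586968, 0.61072739, 0.23008714]), 'tcp_rot': array([-0.68209744, -3.06611671,  0.00312654]), 'wrist_force': array([0.18386897, 0.45990749, 0.02323678]), 'torque': array([ 0.01171198, -0.02639835,  0.00388613]), 'width': 1.0015654268511096}
```

View pics/scene0.png

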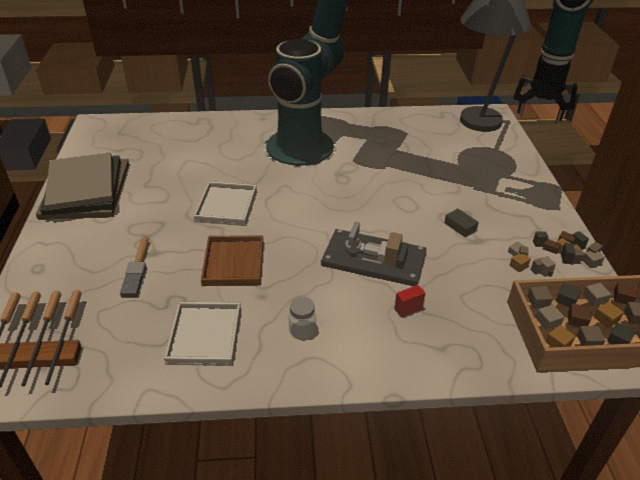

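View pics/top0.png

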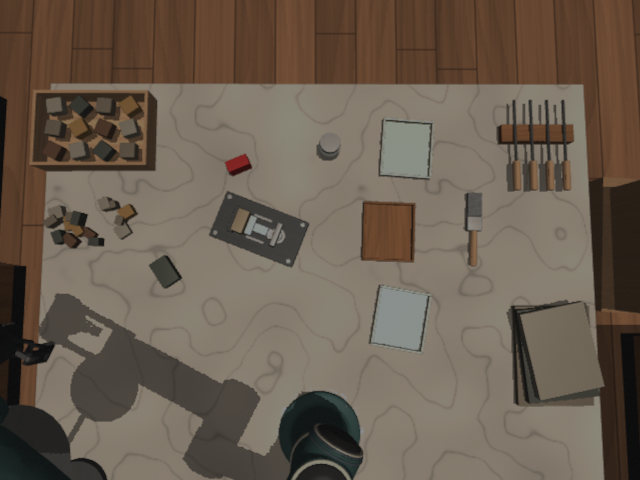

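The top view shows the clamp around (259,229), the stone at about (241,219), the handle near (279,235) and the tray at (388,232). The jar, the red block and the two white trays stand clear of these. I'll enlarge this area.

Run:
```python
import cv2
im=cv2.imread("pics/top0.png")
cv2.imwrite("pics/c1.png",cv2.resize(im[180:280,200:320],None,fx=6.6,fy=6,interpolation=cv2.INTER_CUBIC))
cv2.imwrite("pics/c2.png",cv2.resize(im[190:275,350:430],None,fx=7,fy=7,interpolation=cv2.INTER_CUBIC))
```

```text
(no output)
```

View pics/c1.png

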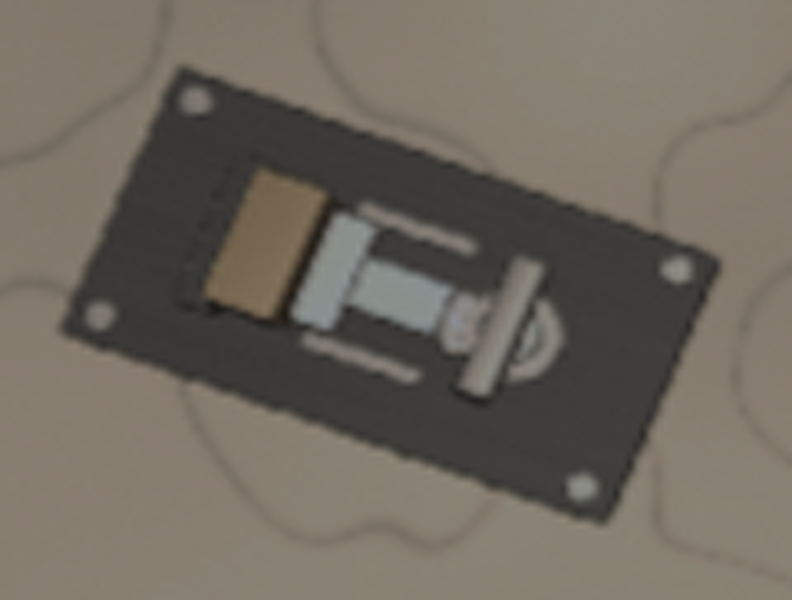

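View pics/c2.png

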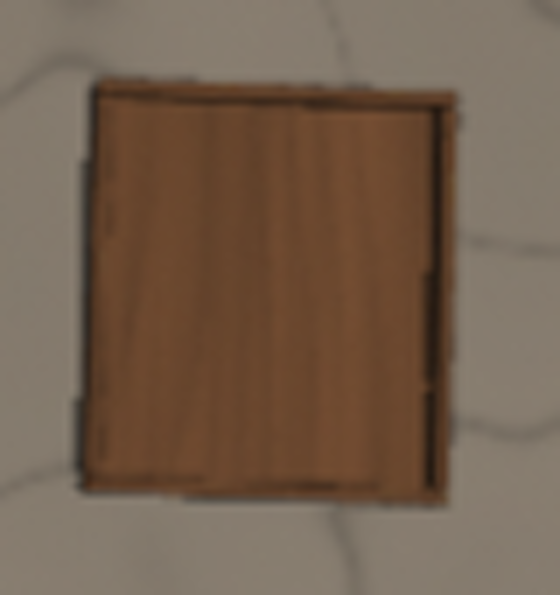

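```bash
cat >> h.py <<'E'
def proj(uv,z,p):
    uv=np.atleast_2d(np.array(uv,float)); f=240/np.tan(np.radians(p['fov_y'])/2)
    r=np.c_[(uv[:,0]-p['cx'])/f,-(uv[:,1]-p['cy'])/f,-np.ones(len(uv))]
    Rm=R.from_rotvec(p['rotation']).as_matrix() if 'rotation' in p else p['R']
    w=r@Rm.T; c=np.array(p['xyz']); t=(z-c[2])/w[:,2]
    return c+w*t[:,None]
E
python3 - <<'E'
from h import *
p=bot.camera_params("top")
def un(uv,fx,fy,ox,oy):
    uv=np.array(uv,float); return np.c_[(uv[:,0]+.5)/fx-.5+ox,(uv[:,1]+.5)/fy-.5+oy]
np.set_printoptions(precision=4,suppress=True)
a=lambda v:np.degrees(np.arctan2(v[1],v[0]))
P=proj(un([(183,68),(720,262),(605,522),(63,330)],6.6,6,200,180),.02,p);print("plate",P.mean(0),[np.linalg.norm(P[i]-P[i-1]) for i in range(4)],a(P[0]-P[1]),a(P[3]-P[2]),a(P[0]-P[3]),a(P[1]-P[2]))
S=proj(un([(258,168),(328,190),(273,320),(207,297)],6.6,6,200,180),.075,p);print("stone",S.mean(0),a(S[1]-S[2]))
H=proj(un([(527,262),(476,390)],6.6,6,200,180),.085,p);print("handle",H.mean(0),a(H[0]-H[1]),np.linalg.norm(H[0]-H[1]))
T=proj(un([(95,82),(455,95),(445,502),(82,490)],7,7,350,190),.022,p);print("tray",T.mean(0),[np.linalg.norm(T[i]-T[i-1]) for i in range(4)],a(T[0]-T[3]),a(T[1]-T[2]))
d=np.load("top_d.npy");print(d[219,241],d[235,278],d[250,290],d[232,388])
s=bot.read_state();print(R.from_rotvec(s['tcp_rot']).as_matrix())
E
```

```text
plate [0.5353 0.1604 0.02  ] [np.float64(0.12707378141031397), np.float64(0.2364068820348843), np.float64(0.1250139310891328), np.float64(0.2359557590305833)] 68.18854044778615 68.68847053658237 -21.57546233840685 -21.782447576521445
stone [0.552  0.2024 0.075 ] -20.297214729669136
handle [0.5158 0.1103 0.085 ] -19.509527705445556 0.05750232408526323
tray [ 0.5282 -0.1857  0.022 ] [np.float64(0.15716558288523644), np.float64(0.1390703324544378), np.float64(0.1568985685916231), np.float64(0.13871226670947992)] -2.3675844851741177 -2.498918291061059
1.1318412 1.1260839 1.1836572 1.2033287
[[-0.9057  0.4239 -0.0009]
 [ 0.4239  0.9057 -0.0018]
 [ 0.0001 -0.0021 -1.    ]]
```

The top-view fit agrees with the clamp model: plate yaw −21.6°, handle at about (0.515, 0.110), stone at (0.552, 0.202). I'll move above the handle now.

arm_command(
  targets="-420 -356 30 0 0 -3.5 1;-420 -356 30 0 0 -3.5 1;-420 -356 30 0 0 -3.5 1;-420 -356 30 0 0 -3.5 1;-420 -356 30 0 0 -3.5 1;-420 -356 30 0 0 -3.5 1;-420 -356 30 0 0 -3.5 1;-420 -356 30 0 0 -3.5 1;-420 -356 30 0 0 -3.5 1;-420 -356 30 0 0 -3.5 1",
)

```text
time: 0.93
tool_pos: [0.4596, 0.2311, 0.2082]
tcp_rot: [-0.588, -3.086, 0.0]
wrist_force: [1.3, -0.3, 0.3]
width: 0.998
```

```bash
cat >> h.py <<'E'
def delta(xyz,yaw_y):
    "move in tool frame (mm, deg) to bring TCP to xyz pointing straight down with tool y at yaw_y deg"
    s=bot.read_state(); Rc=R.from_rotvec(s['tcp_rot'])
    c,n=np.cos(np.radians(yaw_y)),np.sin(np.radians(yaw_y))
    Y=np.array([c,n,0]);Z=np.array([0,0,-1.]);X=np.cross(Y,Z)
    Rt=R.from_matrix(np.c_[X,Y,Z])
    print(np.round(1000*Rc.inv().apply(np.array(xyz)-s['tool_pos']),1),np.round(np.degrees((Rc.inv()*Rt).as_rotvec()),2))
E
python3 - <<'E'
from h import *
s=bot.read_state();print(s['time'],s['tool_pos'],s['tcp_rot'],s['q'])
delta([.5155,.1097,.20],68.4)
E
```

```text
0.9333 [0.45960096 0.23111372 0.208192  ] [-5.87725560e-01 -3.08583446e+00  3.22926685e-04] [ 4.17513112e-01 -2.49106877e-02  1.96892734e+00 -5.50298699e-06
  1.19792972e+00 -7.76870992e-01]
[-96.6 -92.4   8.2] [-0.01 -0.01  0.03]
```

arm_command(
  targets="-96 -92 8 0 0 0 1;-96 -92 8 0 0 0 1;-96 -92 8 0 0 0 1;-96 -92 8 0 0 0 1;-96 -92 8 0 0 0 1;-96 -92 8 0 0 0 1",
)

```text
time: 1.43
tool_pos: [0.5146, 0.1122, 0.2002]
tcp_rot: [-0.591, -3.084, -0.001]
wrist_force: [0.2, 0.8, 0.8]
width: 0.999
```

```bash
cat >> h.py <<'E'
def wrist(fn):
    s,im,d,p=cam("wrist"); cv2.imwrite(fn,im)
    Rc=R.from_rotvec(s['tcp_rot']).as_matrix();T=p['T_tool_cam']
    p['R']=Rc@T[:3,:3];p['xyz']=s['tool_pos']+Rc@T[:3,3]
    import pickle;pickle.dump((s,im,d,p),open("w.pkl","wb"))
    return s,im,d,p
E
python3 - <<'E'
from h import *
s,im,d,p=wrist("pics/w1.png");print(s['tool_pos'],s['wrist_force'],s['torque'])
E
```

```text
[0.51458129 0.1121948  0.20015447] [0.20916052 0.76827542 0.77617749] [-0.01860314 -0.04075788 -0.00715628]
```

View pics/w1.png

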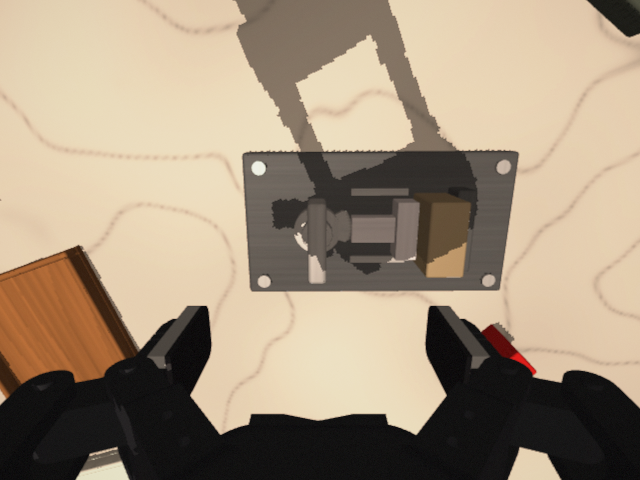

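The wrist view shows the handle bar upright in the picture near (317,240), with the stone at (442,235). I'll enlarge the handle and stone.

Run:
```python
import cv2
im=cv2.imread("pics/w1.png")
cv2.imwrite("pics/c3.png",cv2.resize(im[140:300,230:530],None,fx=2.66,fy=3,interpolation=cv2.INTER_CUBIC))
cv2.imwrite("pics/c4.png",cv2.resize(im[180:300,270:370],None,fx=5,fy=5,interpolation=cv2.INTER_CUBIC))
```

```text
(no output)
```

View pics/c3.png

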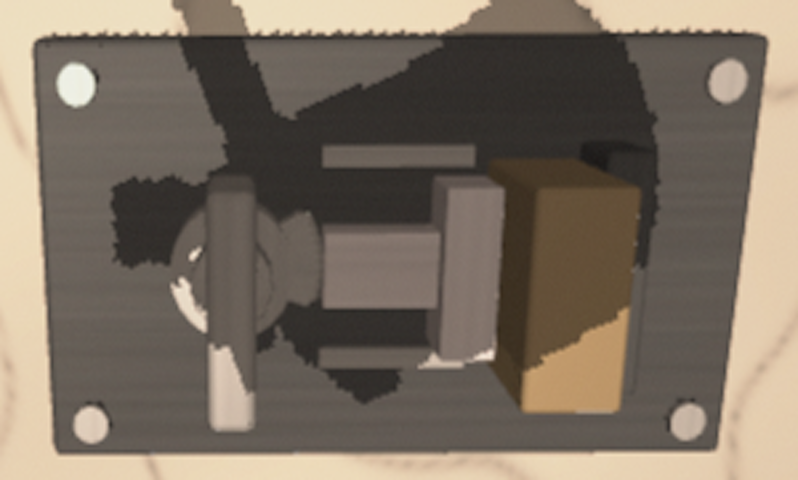

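View pics/c4.png

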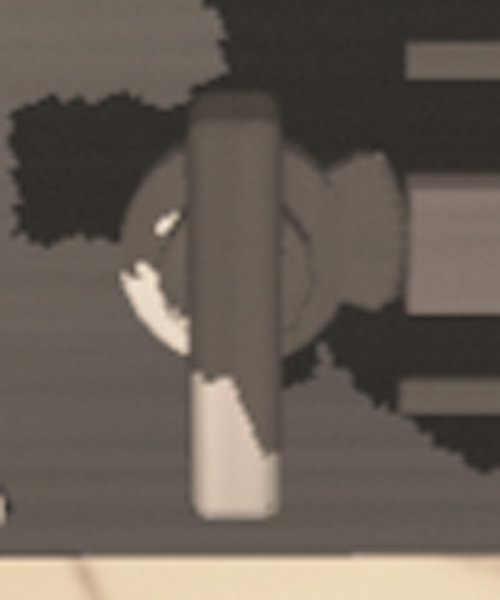

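Run:
```python
from h import *
import pickle
s,im,d,p=pickle.load(open("w.pkl","rb"))
def un(uv,fx,fy,ox,oy):
    uv=np.array(uv,float); return np.c_[(uv[:,0]+.5)/fx-.5+ox,(uv[:,1]+.5)/fy-.5+oy]
np.set_printoptions(precision=4,suppress=True)
a=lambda v:np.degrees(np.arctan2(v[1],v[0])); N=np.linalg.norm
P=proj(un([(36,42),(767,38),(716,449),(57,452)],2.66,3,230,140),.02,p);print("plate",P.mean(0),[N(P[i]-P[i-1]) for i in range(4)],a(P[1]-P[0]),a(P[2]-P[3]))
y=np.array([np.cos(np.radians(68.4)),np.sin(np.radians(68.4)),0]);c=P.mean(0)
print("pred handle",c-.055*y,"stone",c+.045*y)
S=proj(un([(540,187),(638,187),(620,410),(524,410)],2.66,3,230,140),.075,p);print("stone",S.mean(0),a(S[1]-S[0]),a(S[2]-S[3]),a(S[0]-S[3]),a(S[1]-S[2]),[N(S[i]-S[i-1]) for i in range(4)])
H=proj(un([(235,122),(235,518),(190,320),(280,320)],5,5,270,180),.085,p);print("handle",H[:2].mean(0),H[2:].mean(0),a(H[0]-H[1]),N(H[0]-H[1]),N(H[2]-H[3]))
delta([.5155,.1097,.20],68.4)
```

```text
plate [0.5367 0.16   0.02  ] [np.float64(0.12638349649699537), np.float64(0.2356124915335857), np.float64(0.12643414459927615), np.float64(0.23607241005947466)] 68.55047297608259 68.53820370361399
pred handle [0.5164 0.1089 0.02  ] stone [0.5532 0.2019 0.02  ]
stone [0.5527 0.2018 0.075 ] 68.2836527787357 68.28814396971363 158.63686345785965 159.65512192290933 [np.float64(0.05843346395788108), np.float64(0.027176662215228593), np.float64(0.05844688509872081), np.float64(0.02821532959715695)]
handle [0.5166 0.1089 0.085 ] [0.5157 0.1092 0.085 ] 158.2221000712507 0.06036223402090854 0.013201962069169595
[-2.3 -2.7  0.3] [ 0.01 -0.07  0.  ]
```

Run:
```python
from h import *
delta([.516,.109,.050],68.4)
```

```text
[ -3.2  -3.2 150.3] [ 0.01 -0.07  0.  ]
```

arm_command(
  targets="-3.2 -3.2 30 0 0 0 1;-3.2 -3.2 65 0 0 0 1;-3.2 -3.2 100 0 0 0 1;-3.2 -3.2 100 0 0 0 1;-3.2 -3.2 100 0 0 0 1",
)

```text
time: 1.9
tool_pos: [0.514, 0.1094, 0.0988]
tcp_rot: [-0.584, -3.081, 0.003]
wrist_force: [1.3, -1.1, 1.1]
width: 1.0
```

Run:
```python
from h import *
delta([.516,.109,.050],68.4)
```

```text
[-2.3  0.5 48.7] [-0.16 -0.3   0.15]
```

arm_command(
  targets="-1.5 0 25 0 0 0 1;-1.5 0 49 0 0 0 1;-1.5 0 49 0 0 0 1;-1.5 0 49 0 0 0 1",
)

```text
time: 2.23
tool_pos: [0.5184, 0.1084, 0.0529]
tcp_rot: [0.586, 3.086, 0.0]
wrist_force: [-0.5, 0.1, -0.5]
width: 0.998
```

Run:
```python
from h import *
s,im,d,p=wrist("pics/w2.png");print(s['wrist_force'],s['torque'])
delta([.516,.109,.050],68.4)
```

```text
[-0.51003093  0.06381039 -0.51417096] [-0.00443307 -0.04086803 -0.04185361]
[ 3.5 -0.8  3.9] [0.08 0.13 0.07]
```

View pics/w2.png

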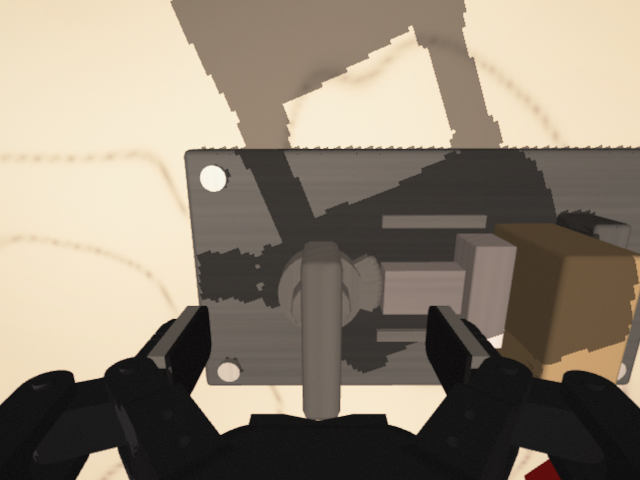

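Bar is centred between the fingers, at column ~321. I'll take a few more readings to average out pose noise.

Run:
```python
from h import *
for i in range(4):
    bot.read_camera("wrist"); s=bot.read_state(); print(np.round(s['tool_pos'],4),np.round(s['torque'],3)); delta([.516,.109,.050],68.4)
```

```text
[0.5202 0.1084 0.0543] [ 0.043 -0.029 -0.001]
[ 4.1 -1.   4.3] [0.12 0.19 0.06]
[0.5203 0.1083 0.0544] [ 0.033 -0.006  0.048]
[ 4.3 -0.9  4.4] [0.13 0.22 0.05]
[0.5202 0.1081 0.0542] [ 0.035 -0.003  0.001]
[ 4.2 -0.7  4.2] [0.13 0.21 0.03]
[0.5199 0.108  0.0539] [-0.009  0.017 -0.012]
[ 4.  -0.5  3.8] [0.11 0.19 0.03]
```

arm_command(
  targets="4 -0.5 4 0 0 0 1;4 -0.5 4 0 0 0 1;4 -0.5 4 0 0 0 1;4 -0.5 4 0 0 0 1",
)

```text
time: 2.82
tool_pos: [0.5141, 0.1085, 0.0476]
tcp_rot: [-0.588, -3.086, 0.0]
wrist_force: [0.1, 1.3, -0.4]
width: 1.004
```

Run:
```python
from h import *
for i in range(2):
    bot.read_camera("wrist"); s=bot.read_state(); print(s['time'],np.round(s['tool_pos'],4),np.round(s['torque'],3)); delta([.516,.109,.050],68.4)
```

```text
2.8667 [0.5142 0.1085 0.0476] [-0.006 -0.008 -0.024]
[-1.5  1.1 -2.4] [-0.01 -0.01  0.02]
2.9167 [0.5143 0.1085 0.0476] [ 0.004 -0.043  0.018]
[-1.4  1.1 -2.4] [-0.   -0.    0.01]
```

arm_command(
  targets="-1.4 1 -2.2 0 0 0 1;-1.4 1 -2.2 0 0 0 1;-1.4 1 -2.2 0 0 0 1;-1.4 1 -2.2 0 0 0 1",
)

```text
time: 3.25
tool_pos: [0.5161, 0.109, 0.0499]
tcp_rot: [0.588, 3.086, 0.0]
wrist_force: [0.2, 0.2, -1.3]
width: 0.999
```

Run:
```python
from h import *
for i in range(2):
    bot.read_camera("wrist"); s=bot.read_state(); print(s['time'],np.round(s['tool_pos'],4),np.round(s['torque'],3)); delta([.516,.109,.050],68.4)
```

```text
3.3 [0.516  0.109  0.0498] [-0.031  0.049 -0.027]
[-0.   0.  -0.2] [-0.    0.    0.02]
3.35 [0.5159 0.109  0.0498] [-0.023  0.034 -0.022]
[-0.1  0.  -0.2] [-0.   -0.    0.02]
```

Now I'll close on the bar.

arm_command(
  targets="0 0 0 0 0 0 0;0 0 0 0 0 0 0;0 0 0 0 0 0 0;0 0 0 0 0 0 0;0 0 0 0 0 0 0;0 0 0 0 0 0 0;0 0 0 0 0 0 0",
  newtons=40,
)

```text
time: 3.93
tool_pos: [0.5165, 0.1101, 0.0503]
tcp_rot: [0.589, 3.085, 0.003]
wrist_force: [-0.6, 5.2, 1.5]
width: 0.274
```

```bash
cat > st.py <<'E'
from h import *
n=3;T=[];
for i in range(n):
    bot.read_camera("wrist"); s=bot.read_state(); T.append(np.r_[s['tool_pos']*1000,s['wrist_force'],s['torque']])
M=R.from_rotvec(s['tcp_rot']).as_matrix()
T=np.mean(T,0);print(round(s['time'],2),"pos",np.round(T[:3],1),"F",np.round(T[3:6],1),"tau",np.round(T[6:],3),"yaw_y",round(np.degrees(np.arctan2(M[1,1],M[0,1])),2),"w",round(s['width'],3))
E
python3 st.py
```

```text
4.08 pos [516.5 110.1  50.3] F [-0.1  5.5  1.8] tau [0.925 0.015 0.019] yaw_y 68.39 w 0.269
```

Run:
```python
from h import *
s,im,d,p=wrist("pics/w3.png");print(s['width'])
```

```text
0.26903372192261293
```

View pics/w3.png

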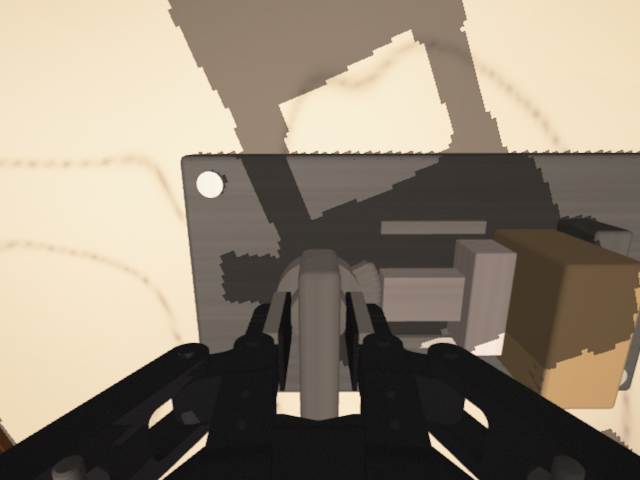

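The fingers stopped at 0.27, wider than the bar, and gaps show on both sides. The tips are probably on the cam boss below, so I'll open a bit, raise 6 mm and close again.

arm_command(
  targets="0 0 0 0 0 0 0.5;0 0 0 0 0 0 0.5;0 0 -6 0 0 0 0.5;0 0 -6 0 0 0 0.5;0 0 -6 0 0 0 0.5",
)

```text
time: 4.55
tool_pos: [0.5164, 0.1088, 0.0563]
tcp_rot: [0.588, 3.085, 0.0]
wrist_force: [0.7, 0.2, 0.7]
width: 0.502
```

```bash
python3 st.py
```

```text
4.7 pos [516.  108.8  56. ] F [0.1 0.1 0.2] tau [-0.005  0.023  0.003] yaw_y 68.41 w 0.502
```

arm_command(
  targets="0 0 0 0 0 0 0;0 0 0 0 0 0 0;0 0 0 0 0 0 0;0 0 0 0 0 0 0;0 0 0 0 0 0 0;0 0 0 0 0 0 0",
  newtons=40,
)

```text
time: 5.2
tool_pos: [0.5163, 0.1099, 0.056]
tcp_rot: [0.589, 3.085, 0.002]
wrist_force: [0.5, 5.6, -0.1]
width: 0.156
```

```bash
python3 st.py;python3 - <<'E'
from h import *
s,im,d,p=wrist("pics/w4.png");print(s['width'])
E
```

```text
5.35 pos [516.3 109.9  56. ] F [ 0.8  5.7 -0.6] tau [ 0.894 -0.097  0.01 ] yaw_y 68.4 w 0.151
0.15088038533274742
```

View pics/w4.png

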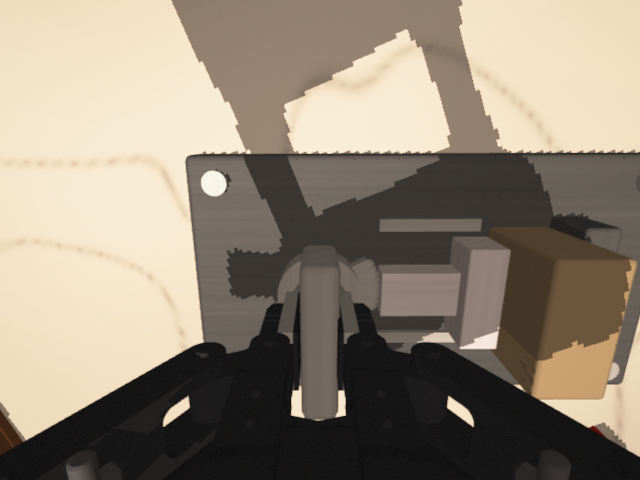

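Now the bar is gripped (0.15 ≈ 13 mm). I'll relieve the side load and turn 3° anticlockwise.

arm_command(
  targets="0 1.2 0 0 0 0 0;0 1.2 0 0 0 -1.5 0;0 1.2 0 0 0 -3 0;0 1.2 0 0 0 -3 0",
)

```text
time: 5.73
tool_pos: [0.5164, 0.11, 0.0559]
tcp_rot: [-0.506, -3.1, 0.0]
wrist_force: [-1.2, 2.7, 1.3]
width: 0.159
```

```bash
python3 st.py
```

```text
5.88 pos [516.4 110.   55.9] F [-1.   1.5  2.6] tau [ 0.175  0.12  -0.118] yaw_y 71.37 w 0.156
```

arm_command(
  targets="0 0.3 0 0 0 -1.5 0;0 0.3 0 0 0 -2 0;0 0.3 0 0 0 -2 0",
)

```text
time: 6.13
tool_pos: [0.5164, 0.1101, 0.0559]
tcp_rot: [-0.453, -3.109, 0.001]
wrist_force: [-1.6, -1.0, 2.8]
width: 0.157
```

```bash
python3 st.py
```

```text
6.28 pos [516.4 110.1  55.9] F [-0.8 -0.9  4.1] tau [-0.212  0.254 -0.176] yaw_y 73.39 w 0.156
```

arm_command(
  targets="0 0 0 0 0 -1 0;0 0 0 0 0 -2 0;0 0 0 0 0 -2 0",
)

```text
time: 6.53
tool_pos: [0.5164, 0.1101, 0.0559]
tcp_rot: [-0.397, -3.116, 0.001]
wrist_force: [-1.9, -2.5, 4.4]
width: 0.155
```

```bash
python3 st.py
```

```text
6.68 pos [516.4 110.1  55.9] F [-1.6 -2.3  5. ] tau [-0.473  0.327 -0.142] yaw_y 75.42 w 0.154
```

arm_command(
  targets="0 0 0 0 0 -1.5 0;0 0 0 0 0 -2.5 0;0 0 0 0 0 -2.5 0",
)

```text
time: 6.93
tool_pos: [0.5165, 0.1101, 0.0559]
tcp_rot: [-0.33, -3.124, 0.001]
wrist_force: [-1.7, -1.7, 4.6]
width: 0.159
```

```bash
python3 st.py
```

```text
7.08 pos [516.4 110.1  55.9] F [-2.1 -2.   5.6] tau [-0.476  0.345 -0.199] yaw_y 77.92 w 0.157
```

arm_command(
  targets="0 0 0 0 0 -1 0;0 0 0 0 0 -2 0;0 0 0 0 0 -2 0",
)

```text
time: 7.33
tool_pos: [0.5165, 0.1101, 0.0559]
tcp_rot: [-0.275, -3.129, 0.001]
wrist_force: [-1.5, -3.2, 4.9]
width: 0.155
```

```bash
python3 st.py
```

```text
7.48 pos [516.5 110.1  55.9] F [-0.9 -2.4  5.2] tau [-0.55   0.326 -0.271] yaw_y 79.9 w 0.154
```

arm_command(
  targets="0 0 0 0 0 -1 0;0 0 0 0 0 -1 0",
)

```text
time: 7.65
tool_pos: [0.5165, 0.1101, 0.0559]
tcp_rot: [-0.248, -3.132, 0.001]
wrist_force: [-2.0, -3.2, 5.3]
width: 0.157
```

```bash
python3 st.py
```

```text
7.8 pos [516.4 110.1  55.9] F [-1.5 -2.2  5.1] tau [-0.573  0.315 -0.346] yaw_y 80.89 w 0.158
```

Clear stop: 1° added 0.07 N·m, to about 0.35 N·m, and I held it for over 0.2 s. Turning back now; the first 12.5° is known to be free.

arm_command(
  targets="0 0 0 0 0 5 0;0 0 0 0 0 10 0;0 0 0 0 0 12.5 0;0 0 0 0 0 12.5 0",
)

```text
time: 8.13
tool_pos: [0.5164, 0.1102, 0.0559]
tcp_rot: [-0.59, -3.086, 0.001]
wrist_force: [-1.8, -2.3, 5.3]
width: 0.156
```

```bash
python3 st.py
```

```text
8.28 pos [516.4 110.2  55.9] F [-1.8 -1.7  5.2] tau [-0.37   0.376  0.111] yaw_y 68.46 w 0.156
```

arm_command(
  targets="0 0 0 0 0 1.5 0;0 0 0 0 0 2.5 0;0 0 0 0 0 2.5 0",
)

```text
time: 8.53
tool_pos: [0.5164, 0.1103, 0.0559]
tcp_rot: [-0.655, -3.072, 0.001]
wrist_force: [-1.6, -0.9, 5.1]
width: 0.154
```

```bash
python3 st.py
```

```text
8.68 pos [516.4 110.2  55.9] F [-1.7 -1.5  4.9] tau [-0.361  0.347  0.128] yaw_y 65.97 w 0.154
```

arm_command(
  targets="0 0 0 0 0 1.5 0;0 0 0 0 0 2.5 0;0 0 0 0 0 2.5 0",
)

```text
time: 8.93
tool_pos: [0.5164, 0.1103, 0.0559]
tcp_rot: [-0.722, -3.057, 0.001]
wrist_force: [-0.9, -1.2, 4.7]
width: 0.155
```

```bash
python3 st.py
```

```text
9.08 pos [516.4 110.3  55.9] F [-1.9 -1.4  4.9] tau [-0.354  0.37   0.139] yaw_y 63.47 w 0.159
```

arm_command(
  targets="0 0 0 0 0 1.5 0;0 0 0 0 0 2.5 0;0 0 0 0 0 2.5 0",
)

```text
time: 9.33
tool_pos: [0.5164, 0.1103, 0.0559]
tcp_rot: [-0.788, -3.041, 0.001]
wrist_force: [-1.7, -2.2, 4.2]
width: 0.157
```

```bash
python3 st.py
```

```text
9.48 pos [516.4 110.3  55.9] F [-2.2 -1.3  5.1] tau [-0.33   0.405  0.142] yaw_y 60.97 w 0.155
```

arm_command(
  targets="0 0 0 0 0 1.5 0;0 0 0 0 0 2.5 0;0 0 0 0 0 2.5 0",
)

```text
time: 9.73
tool_pos: [0.5164, 0.1104, 0.0559]
tcp_rot: [-0.855, -3.023, 0.001]
wrist_force: [-1.5, -0.6, 5.0]
width: 0.156
```

```bash
python3 st.py
```

```text
9.88 pos [516.4 110.4  55.9] F [-1.7 -1.6  5.2] tau [-0.265  0.405  0.143] yaw_y 58.47 w 0.158
```

arm_command(
  targets="0 0 0 0 0 1.5 0;0 0 0 0 0 2.5 0;0 0 0 0 0 2.5 0",
)

```text
time: 10.13
tool_pos: [0.5164, 0.1104, 0.0559]
tcp_rot: [-0.92, -3.004, 0.001]
wrist_force: [-2.1, -1.3, 6.2]
width: 0.158
```

```bash
python3 st.py
```

```text
10.28 pos [516.4 110.4  55.9] F [-1.5 -1.3  5.2] tau [-0.277  0.408  0.133] yaw_y 55.96 w 0.159
```

arm_command(
  targets="0 0 0 0 0 1.5 0;0 0 0 0 0 2.5 0;0 0 0 0 0 2.5 0",
)

```text
time: 10.53
tool_pos: [0.5164, 0.1104, 0.0559]
tcp_rot: [-0.986, -2.983, 0.0]
wrist_force: [-1.8, -1.7, 5.8]
width: 0.157
```

```bash
python3 st.py
```

```text
10.68 pos [516.4 110.4  55.9] F [-2.  -1.6  5.1] tau [-0.254  0.379  0.159] yaw_y 53.46 w 0.154
```

arm_command(
  targets="0 0 0 0 0 1.5 0;0 0 0 0 0 2.5 0;0 0 0 0 0 2.5 0",
)

```text
time: 10.93
tool_pos: [0.5164, 0.1104, 0.0559]
tcp_rot: [-1.051, -2.961, 0.0]
wrist_force: [-1.0, -0.8, 4.9]
width: 0.156
```

```bash
python3 st.py
```

```text
11.08 pos [516.4 110.4  55.9] F [-2.  -1.2  5.3] tau [-0.22   0.368  0.141] yaw_y 50.96 w 0.156
```

arm_command(
  targets="0 0 0 0 0 1.5 0;0 0 0 0 0 2.5 0;0 0 0 0 0 2.5 0",
)

```text
time: 11.33
tool_pos: [0.5164, 0.1105, 0.0559]
tcp_rot: [-1.115, -2.937, 0.0]
wrist_force: [-2.4, -1.7, 4.8]
width: 0.154
```

```bash
python3 st.py; python3 -c "
from h import *
wrist('pics/w5.png')"
```

```text
11.48 pos [516.5 110.5  55.9] F [-1.7 -0.4  4.8] tau [-0.215  0.398  0.135] yaw_y 48.46 w 0.155
```

View pics/w5.png

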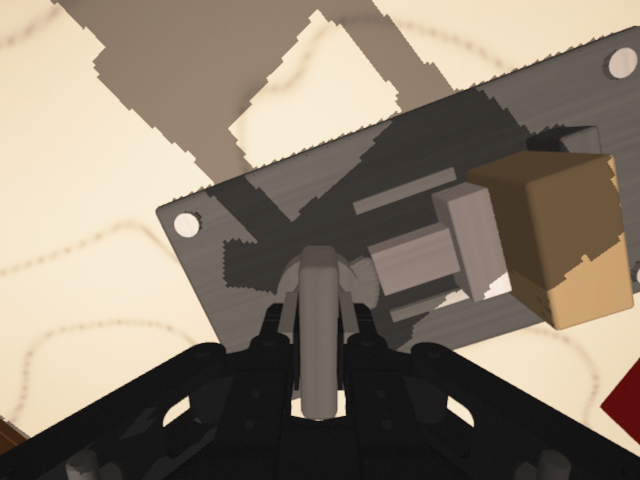

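The bar and cam are turning with the gripper, with no slip. I'll carry on clockwise.

arm_command(
  targets="0 0 0 0 0 1.5 0;0 0 0 0 0 2.5 0;0 0 0 0 0 2.5 0",
)

```text
time: 11.78
tool_pos: [0.5164, 0.1105, 0.0559]
tcp_rot: [-1.178, -2.912, 0.0]
wrist_force: [-2.8, -0.5, 5.0]
width: 0.154
```

```bash
python3 st.py
```

```text
11.93 pos [516.4 110.5  55.9] F [-2.1 -0.8  5.1] tau [-0.198  0.425  0.267] yaw_y 45.98 w 0.16
```

At a stop: 0.135 rose to 0.267 N·m. I'll add 0.7° and hold.

arm_command(
  targets="0 0 0 0 0 0.7 0;0 0 0 0 0 0.7 0;0 0 0 0 0 0.7 0",
)

```text
time: 12.18
tool_pos: [0.5164, 0.1105, 0.0559]
tcp_rot: [1.195, 2.905, -0.0]
wrist_force: [-1.7, 0.1, 4.4]
width: 0.158
```

```bash
python3 st.py
```

```text
12.33 pos [516.4 110.5  55.9] F [-1.5 -0.7  5.1] tau [-0.203  0.401  0.305] yaw_y 45.28 w 0.158
```

arm_command(
  targets="0 0 0 0 0 -6 0;0 0 0 0 0 -12 0;0 0 0 0 0 -18 0;0 0 0 0 0 -24 0;0 0 0 0 0 -30 0;0 0 0 0 0 -31.5 0;0 0 0 0 0 -31.5 0",
)

```text
time: 12.92
tool_pos: [0.5164, 0.1101, 0.0559]
tcp_rot: [-0.361, -3.121, 0.001]
wrist_force: [-1.5, -2.0, 5.1]
width: 0.156
```

```bash
python3 st.py
```

```text
13.07 pos [516.4 110.1  55.9] F [-1.4 -1.7  5.4] tau [-0.507  0.35  -0.154] yaw_y 76.72 w 0.159
```

arm_command(
  targets="0 0 0 0 0 -1.5 0;0 0 0 0 0 -2.5 0;0 0 0 0 0 -2.5 0",
)

```text
time: 13.32
tool_pos: [0.5164, 0.1101, 0.0559]
tcp_rot: [-0.294, -3.128, 0.001]
wrist_force: [-1.3, -1.8, 5.6]
width: 0.156
```

```bash
python3 st.py
```

```text
13.47 pos [516.4 110.1  55.9] F [-1.8 -2.5  5.3] tau [-0.534  0.344 -0.131] yaw_y 79.22 w 0.157
```

The anticlockwise arc has grown past the old stop.

arm_command(
  targets="0 0 0 0 0 -1.5 0;0 0 0 0 0 -2.5 0;0 0 0 0 0 -2.5 0",
)

```text
time: 13.72
tool_pos: [0.5164, 0.1101, 0.0559]
tcp_rot: [-0.226, -3.133, 0.001]
wrist_force: [-2.0, -2.3, 5.4]
width: 0.159
```

```bash
python3 st.py
```

```text
13.87 pos [516.5 110.1  55.9] F [-2.2 -2.2  5. ] tau [-0.526  0.342 -0.179] yaw_y 81.72 w 0.155
```

arm_command(
  targets="0 0 0 0 0 -1.5 0;0 0 0 0 0 -2 0;0 0 0 0 0 -2 0",
)

```text
time: 14.12
tool_pos: [0.5165, 0.11, 0.0559]
tcp_rot: [-0.172, -3.137, 0.001]
wrist_force: [-1.3, -2.3, 4.6]
width: 0.155
```

```bash
python3 st.py
```

```text
14.27 pos [516.5 110.   55.9] F [-1.4 -2.6  5.1] tau [-0.582  0.333 -0.271] yaw_y 83.7 w 0.155
```

arm_command(
  targets="0 0 0 0 0 -0.8 0;0 0 0 0 0 -0.8 0;0 0 0 0 0 -0.8 0",
)

```text
time: 14.52
tool_pos: [0.5165, 0.11, 0.0559]
tcp_rot: [-0.151, -3.138, 0.001]
wrist_force: [-0.8, -2.7, 6.0]
width: 0.157
```

```bash
python3 st.py
```

```text
14.67 pos [516.5 110.   55.9] F [-2.2 -2.6  5.7] tau [-0.551  0.286 -0.311] yaw_y 84.49 w 0.157
```

Second anticlockwise stop, at cam ≈ 0.20 rad. Turning back.

arm_command(
  targets="0 0 0 0 0 6 0;0 0 0 0 0 12 0;0 0 0 0 0 18 0;0 0 0 0 0 24 0;0 0 0 0 0 30 0;0 0 0 0 0 36 0;0 0 0 0 0 36.5 0;0 0 0 0 0 36.5 0",
)

```text
time: 15.33
tool_pos: [0.5165, 0.1104, 0.0559]
tcp_rot: [-1.122, -2.934, 0.0]
wrist_force: [-2.0, -0.5, 4.8]
width: 0.157
```

```bash
python3 st.py
```

```text
15.48 pos [516.5 110.4  55.9] F [-2.  -1.3  5.2] tau [-0.191  0.408  0.115] yaw_y 48.19 w 0.162
```

arm_command(
  targets="0 0 0 0 0 1.5 0;0 0 0 0 0 2.5 0;0 0 0 0 0 2.5 0",
)

```text
time: 15.73
tool_pos: [0.5164, 0.1104, 0.0559]
tcp_rot: [-1.185, -2.909, 0.0]
wrist_force: [-2.6, -0.9, 5.0]
width: 0.154
```

```bash
python3 st.py
```

```text
15.88 pos [516.4 110.5  55.9] F [-1.9 -0.5  5.3] tau [-0.148  0.402  0.274] yaw_y 45.71 w 0.155
```

Same clockwise stop; I'll hold and confirm.

arm_command(
  targets="0 0 0 0 0 0.7 0;0 0 0 0 0 0.7 0;0 0 0 0 0 0.7 0",
)

```text
time: 16.13
tool_pos: [0.5164, 0.1105, 0.0559]
tcp_rot: [-1.202, -2.903, 0.0]
wrist_force: [-0.8, -1.2, 6.0]
width: 0.153
```

```bash
python3 st.py
```

```text
16.28 pos [516.4 110.5  55.9] F [-2.  -0.7  5.3] tau [-0.121  0.387  0.325] yaw_y 45.02 w 0.161
```

arm_command(
  targets="0 0 0 0 0 -6 0;0 0 0 0 0 -12 0;0 0 0 0 0 -18 0;0 0 0 0 0 -24 0;0 0 0 0 0 -30 0;0 0 0 0 0 -36 0;0 0 0 0 0 -36 0;0 0 0 0 0 -36 0",
)

```text
time: 16.95
tool_pos: [0.5164, 0.11, 0.0559]
tcp_rot: [-0.247, -3.132, 0.001]
wrist_force: [-1.4, -2.0, 4.9]
width: 0.156
```

```bash
python3 st.py
```

```text
17.1 pos [516.4 110.1  55.9] F [-1.8 -2.4  5.4] tau [-0.507  0.362 -0.064] yaw_y 80.97 w 0.155
```

arm_command(
  targets="0 0 0 0 0 -1.5 0;0 0 0 0 0 -3 0;0 0 0 0 0 -3 0",
)

```text
time: 17.35
tool_pos: [0.5164, 0.11, 0.0559]
tcp_rot: [-0.164, -3.137, 0.001]
wrist_force: [-2.7, -1.9, 5.0]
width: 0.153
```

```bash
python3 st.py
```

```text
17.5 pos [516.5 110.   55.9] F [-1.7 -2.2  5.6] tau [-0.52   0.359 -0.106] yaw_y 83.96 w 0.158
```

Past the previous stop (0.27 there, 0.11 now).

arm_command(
  targets="0 0 0 0 0 -1.5 0;0 0 0 0 0 -3 0;0 0 0 0 0 -3 0",
)

```text
time: 17.75
tool_pos: [0.5165, 0.11, 0.0559]
tcp_rot: [-0.082, -3.14, 0.001]
wrist_force: [-1.8, -2.3, 5.4]
width: 0.154
```

```bash
python3 st.py
```

```text
17.9 pos [516.5 110.   55.9] F [-2.2 -3.3  5.1] tau [-0.569  0.321 -0.111] yaw_y 86.97 w 0.157
```

arm_command(
  targets="0 0 0 0 0 -1.5 0;0 0 0 0 0 -3 0;0 0 0 0 0 -3 0",
)

```text
time: 18.15
tool_pos: [0.5165, 0.1099, 0.0559]
tcp_rot: [0.001, -3.142, 0.001]
wrist_force: [-1.2, -2.5, 5.2]
width: 0.155
```

```bash
python3 st.py
```

```text
18.3 pos [516.5 109.9  55.9] F [-1.  -2.7  5.3] tau [-0.581  0.319 -0.114] yaw_y 89.97 w 0.16
```

arm_command(
  targets="0 0 0 0 0 -1.5 0;0 0 0 0 0 -3 0;0 0 0 0 0 -3 0",
)

```text
time: 18.55
tool_pos: [0.5165, 0.1099, 0.0559]
tcp_rot: [0.083, -3.14, 0.001]
wrist_force: [-1.1, -1.4, 4.7]
width: 0.161
```

```bash
python3 st.py
```

```text
18.7 pos [516.5 109.9  55.9] F [-1.8 -2.1  5.4] tau [-0.59   0.333 -0.085] yaw_y 92.97 w 0.157
```

arm_command(
  targets="0 0 0 0 0 -1.5 0;0 0 0 0 0 -3 0;0 0 0 0 0 -3 0",
)

```text
time: 18.95
tool_pos: [0.5165, 0.1099, 0.0559]
tcp_rot: [0.165, -3.137, 0.001]
wrist_force: [-2.3, -3.4, 5.5]
width: 0.16
```

```bash
python3 st.py
```

```text
19.1 pos [516.5 109.9  55.9] F [-1.9 -3.4  5.7] tau [-0.608  0.304 -0.124] yaw_y 95.97 w 0.158
```

arm_command(
  targets="0 0 0 0 0 -1.5 0;0 0 0 0 0 -3 0;0 0 0 0 0 -3 0",
)

```text
time: 19.35
tool_pos: [0.5166, 0.1098, 0.0559]
tcp_rot: [0.247, -3.132, 0.001]
wrist_force: [-1.6, -2.5, 5.2]
width: 0.157
```

```bash
python3 st.py
```

```text
19.5 pos [516.5 109.9  55.9] F [-1.9 -3.   5.2] tau [-0.617  0.306 -0.077] yaw_y 98.97 w 0.154
```

arm_command(
  targets="0 0 0 0 0 -1.5 0;0 0 0 0 0 -3.5 0;0 0 0 0 0 -3.5 0",
)

```text
time: 19.75
tool_pos: [0.5166, 0.1098, 0.0559]
tcp_rot: [0.343, -3.123, 0.001]
wrist_force: [-2.5, -2.4, 5.0]
width: 0.157
```

```bash
python3 st.py
```

```text
19.9 pos [516.5 109.8  55.9] F [-1.9 -3.2  5.1] tau [-0.68   0.276 -0.101] yaw_y 102.48 w 0.155
```

arm_command(
  targets="0 0 0 0 0 -1.5 0;0 0 0 0 0 -3 0;0 0 0 0 0 -3 0",
)

```text
time: 20.15
tool_pos: [0.5166, 0.1098, 0.0559]
tcp_rot: [-0.425, 3.113, -0.002]
wrist_force: [-2.7, -3.6, 5.2]
width: 0.154
```

```bash
python3 st.py
```

```text
20.3 pos [516.6 109.8  55.9] F [-2.  -2.9  5.1] tau [-0.691  0.26  -0.105] yaw_y 105.48 w 0.158
```

arm_command(
  targets="0 0 0 0 0 -1.5 0;0 0 0 0 0 -3 0;0 0 0 0 0 -3 0",
)

```text
time: 20.55
tool_pos: [0.5166, 0.1098, 0.0559]
tcp_rot: [-0.506, 3.101, -0.002]
wrist_force: [-2.0, -2.6, 5.0]
width: 0.159
```

```bash
python3 st.py
```

```text
20.7 pos [516.6 109.8  55.9] F [-1.8 -3.7  5.1] tau [-0.695  0.279 -0.09 ] yaw_y 108.48 w 0.155
```

arm_command(
  targets="0 0 0 0 0 -1.5 0;0 0 0 0 0 -3 0;0 0 0 0 0 -3 0",
)

```text
time: 20.95
tool_pos: [0.5166, 0.1097, 0.0559]
tcp_rot: [0.587, -3.086, 0.002]
wrist_force: [-1.9, -3.6, 5.5]
width: 0.157
```

```bash
python3 st.py
```

```text
21.1 pos [516.6 109.7  55.9] F [-1.5 -3.8  5.4] tau [-0.689  0.248 -0.001] yaw_y 111.49 w 0.156
```

arm_command(
  targets="0 0 0 0 0 -1.5 0;0 0 0 0 0 -3 0;0 0 0 0 0 -3 0",
)

```text
time: 21.35
tool_pos: [0.5166, 0.1097, 0.0559]
tcp_rot: [0.668, -3.07, 0.002]
wrist_force: [-1.5, -3.6, 5.8]
width: 0.156
```

```bash
python3 st.py
```

```text
21.5 pos [516.6 109.7  55.9] F [-1.7 -2.9  5.2] tau [-0.707  0.258  0.015] yaw_y 114.5 w 0.159
```

arm_command(
  targets="0 0 0 0 0 -1.5 0;0 0 0 0 0 -3 0;0 0 0 0 0 -3 0",
)

```text
time: 21.75
tool_pos: [0.5166, 0.1097, 0.0559]
tcp_rot: [0.748, -3.051, 0.002]
wrist_force: [-1.3, -3.1, 5.3]
width: 0.158
```

```bash
python3 st.py
```

```text
21.9 pos [516.7 109.7  55.9] F [-1.4 -3.4  5. ] tau [-0.758  0.191 -0.084] yaw_y 117.49 w 0.157
```

arm_command(
  targets="0 0 0 0 0 -1.5 0;0 0 0 0 0 -3 0;0 0 0 0 0 -3 0",
)

```text
time: 22.15
tool_pos: [0.5167, 0.1097, 0.0559]
tcp_rot: [-0.826, 3.031, -0.002]
wrist_force: [-1.5, -4.0, 3.5]
width: 0.157
```

```bash
python3 st.py
```

```text
22.3 pos [516.7 109.7  55.9] F [-1.2 -3.8  5. ] tau [-0.895  0.135 -0.04 ] yaw_y 120.41 w 0.159
```

arm_command(
  targets="0 0 0 0 0 -1 0;0 0 0 0 0 -2 0;0 0 0 0 0 -2 0",
)

```text
time: 22.55
tool_pos: [0.5167, 0.1097, 0.0559]
tcp_rot: [-0.878, 3.016, -0.002]
wrist_force: [-1.7, -5.3, 4.4]
width: 0.153
```

```bash
python3 st.py
```

```text
22.7 pos [516.7 109.7  55.9] F [-1.7 -4.4  5. ] tau [-0.887  0.184 -0.086] yaw_y 122.4 w 0.154
```

arm_command(
  targets="0 0 0 0 0 -1 0;0 0 0 0 0 -2 0;0 0 0 0 0 -2 0",
)

```text
time: 22.95
tool_pos: [0.5168, 0.1097, 0.0559]
tcp_rot: [-0.93, 3.001, -0.002]
wrist_force: [-1.0, -5.0, 5.3]
width: 0.161
```

```bash
python3 st.py; python3 -c "
from h import *
wrist('pics/w6.png')"
```

```text
23.1 pos [516.7 109.7  55.9] F [-1.7 -5.3  5.1] tau [-0.976  0.11  -0.181] yaw_y 124.39 w 0.158
```

View pics/w6.png

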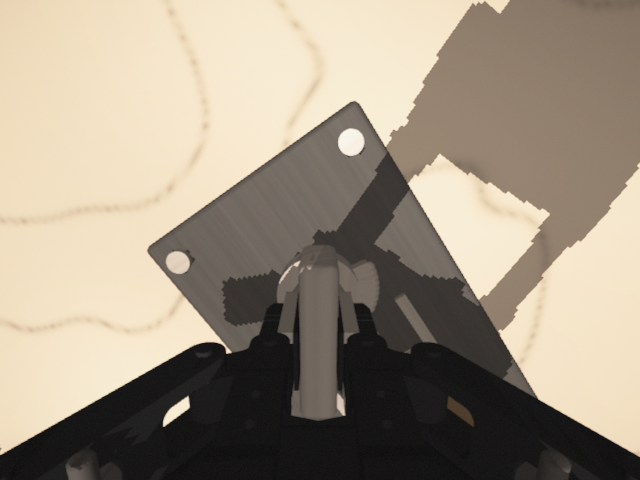

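The bar is still aligned in the grip and torque is rising. I'll push 1.5° to confirm the open stop.

arm_command(
  targets="0 0 0 0 0 -1 0;0 0 0 0 0 -1.5 0;0 0 0 0 0 -1.5 0",
)

```text
time: 23.4
tool_pos: [0.5168, 0.1097, 0.0559]
tcp_rot: [-0.968, 2.989, -0.002]
wrist_force: [-0.4, -5.1, 5.5]
width: 0.153
```

```bash
python3 st.py
```

```text
23.55 pos [516.8 109.7  55.9] F [-1.4 -4.9  5. ] tau [-0.976  0.091 -0.298] yaw_y 125.87 w 0.153
```

Open stop confirmed (cam ≈ 53° = 0.92 rad, 0.30 N·m). I'll unwind the spring, release and lift.

arm_command(
  targets="0 0 0 0 0 2 0;0 0 0 0 0 4 0;0 0 0 0 0 4 0.2;0 0 0 0 0 4 0.5;0 0 0 0 0 4 0.6;0 0 0 0 0 4 0.6;0 0 -30 0 0 4 0.6;0 0 -60 0 0 4 0.6;0 0 -60 0 0 4 0.6",
)

```text
time: 24.3
tool_pos: [0.5207, 0.1114, 0.1215]
tcp_rot: [-0.86, 3.012, -0.001]
wrist_force: [0.8, 0.9, 0.6]
width: 0.599
```

```bash
python3 st.py; python3 -c "
from h import *
delta([.5355,.1555,.20],68.4)"
```

```text
24.45 pos [518.1 110.9 117.6] F [0.  0.5 0. ] tau [ 0.009  0.009 -0.01 ] yaw_y 121.85 w 0.601
[-39.8  28.1 -84. ] [2.000e-02 4.000e-02 5.345e+01]
```

```bash
python3 -c "
from h import *
delta([.5525,.202,.19],68.4)"
```

```text
[-78.8  58.7 -74. ] [2.000e-02 4.000e-02 5.345e+01]
```

arm_command(
  targets="-10 7 -35 0 0 7 1;-25 18 -60 0 0 14 1;-45 35 -72 0 0 21 1;-65 50 -72 0 0 28 1;-79 59 -72 0 0 35 1;-79 59 -72 0 0 42 1;-79 59 -72 0 0 49 1;-79 59 -72 0 0 53.4 1;-79 59 -72 0 0 53.4 1;-79 59 -72 0 0 53.4 1",
)

```text
time: 25.28
tool_pos: [0.5515, 0.202, 0.1859]
tcp_rot: [-0.584, -3.084, 0.002]
wrist_force: [-0.9, 0.1, -0.4]
width: 1.001
```

```bash
python3 st.py; python3 -c "
from h import *
wrist('pics/w7.png')
delta([.5525,.202,.19],68.4)"
```

```text
25.43 pos [551.9 201.9 186.7] F [-0.1  0.2 -0.2] tau [ 0.012 -0.003  0.001] yaw_y 68.5 w 0.999
[-0.2  0.1 -2.7] [-0.03 -0.04  0.08]
```

View pics/w7.png

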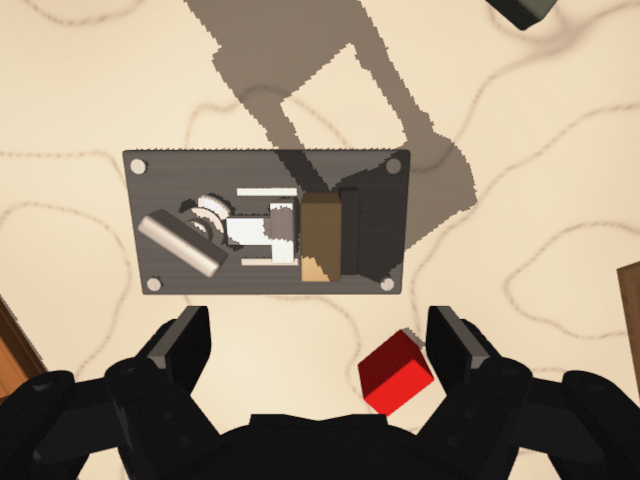

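Run:
```python
from h import *
import pickle
np.set_printoptions(precision=4,suppress=True)
s,im,d,p=pickle.load(open("w.pkl","rb"))
cv2.imwrite("pics/c5.png",cv2.resize(im[140:300,120:420],None,fx=2.66,fy=3,interpolation=cv2.INTER_CUBIC))
M=R.from_rotvec(s['tcp_rot']).as_matrix()
for z,uv in [(.055,[(402,330),(358,365),(387,415),(433,377)]),(.04,[(402,330),(358,365),(387,415),(433,377)])]:
    Q=proj(uv,z,p); print(Q); print("tool frame",(Q-s['tool_pos'])@M*1000)
print(d[375,360],d[390,405],d[350,395])
```

```text
[[0.6538 0.236  0.055 ]
 [0.672  0.1903 0.055 ]
 [0.7303 0.1971 0.055 ]
 [0.7072 0.2471 0.055 ]]
tool frame [[ -82.2333   69.0559  131.9032]
 [-115.9184   33.1863  131.8966]
 [-167.7246   60.9156  131.8234]
 [-127.9128   98.9861  131.8345]]
[[0.6629 0.2366 0.04  ]
 [0.6821 0.1883 0.04  ]
 [0.7436 0.1955 0.04  ]
 [0.7193 0.2483 0.04  ]]
tool frame [[ -90.5504   72.8982  146.892 ]
 [-126.0773   35.0673  146.8849]
 [-180.7163   64.3129  146.8077]
 [-138.7276  104.4651  146.8195]]
0.35748526 0.32203692 0.3436456
```

View pics/c5.png

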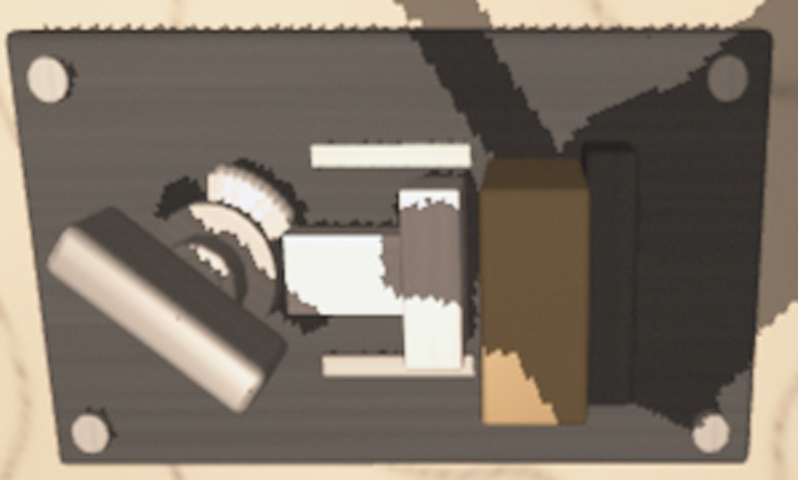

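Run:
```python
from h import *
import pickle
np.set_printoptions(precision=4,suppress=True)
s,im,d,p=pickle.load(open("w.pkl","rb"))
uv=np.array([(482,190),(588,190),(586,424),(482,424)],float)
uv=np.c_[(uv[:,0]+.5)/2.66-.5+120,(uv[:,1]+.5)/3-.5+140]
Q=proj(uv,.075,p);print(Q.mean(0)); a=lambda v:np.degrees(np.arctan2(v[1],v[0]))
print(a(Q[1]-Q[0]),a(Q[0]-Q[3]))
t=[Q.mean(0)[0],Q.mean(0)[1],.049]
delta([.5527,.2022,.050],68.4)
```

```text
[0.5532 0.2021 0.075 ]
68.48358450955857 157.73296894263433
[ -0.4   0.4 137.3] [-0.03 -0.04  0.08]
```

arm_command(
  targets="-1 1 35 0 0 0 0.75;-1 1 70 0 0 0 0.75;-1 1 105 0 0 0 0.75;-1 1 125 0 0 0 0.75;-1 1 125 0 0 0 0.75;-1 1 125 0 0 0 0.75;-1 1 125 0 0 0 0.75",
)

```text
time: 26.07
tool_pos: [0.5552, 0.2031, 0.0644]
tcp_rot: [0.587, 3.084, 0.002]
wrist_force: [0.8, -0.3, 0.1]
width: 0.746
```

```bash
python3 st.py; python3 -c "
from h import *
delta([.5531,.2026,.049],68.4)"
```

```text
26.22 pos [555.9 203.4  65.4] F [ 0.   0.1 -0.1] tau [ 0.011 -0.011 -0.   ] yaw_y 68.42 w 0.751
[ 2.4 -1.8 16.4] [0.17 0.21 0.02]
```

arm_command(
  targets="1 -0.5 14 0 0 0 0.75;1 -0.5 14 0 0 0 0.75;1 -0.5 14 0 0 0 0.75;1 -0.5 14 0 0 0 0.75;1 -0.5 14 0 0 0 0.75;1 -0.5 14 0 0 0 0.75",
)

```text
time: 26.72
tool_pos: [0.5533, 0.2028, 0.0496]
tcp_rot: [0.588, 3.085, 0.001]
wrist_force: [0.6, 0.2, -0.0]
width: 0.747
```

```bash
python3 st.py; python3 -c "
from h import *
delta([.5531,.2026,.049],68.4)"
```

```text
26.87 pos [553.  202.7  49.3] F [-0.   0.   0.3] tau [ 0.008  0.003 -0.003] yaw_y 68.42 w 0.751
[-0.2 -0.   0.2] [0.02 0.02 0.02]
```

arm_command(
  targets="0 0 0 0 0 0 0;0 0 0 0 0 0 0;0 0 0 0 0 0 0;0 0 0 0 0 0 0;0 0 0 0 0 0 0;0 0 0 0 0 0 0",
  newtons=45,
)

```text
time: 27.37
tool_pos: [0.5528, 0.2028, 0.049]
tcp_rot: [0.588, 3.086, 0.0]
wrist_force: [-1.1, 1.2, 1.5]
width: 0.339
```

```bash
python3 st.py; python3 -c "
from h import *
wrist('pics/w8.png')"
```

```text
27.52 pos [552.9 202.8  49. ] F [0.3 0.7 1.8] tau [0.035 0.021 0.001] yaw_y 68.41 w 0.343
```

View pics/w8.png

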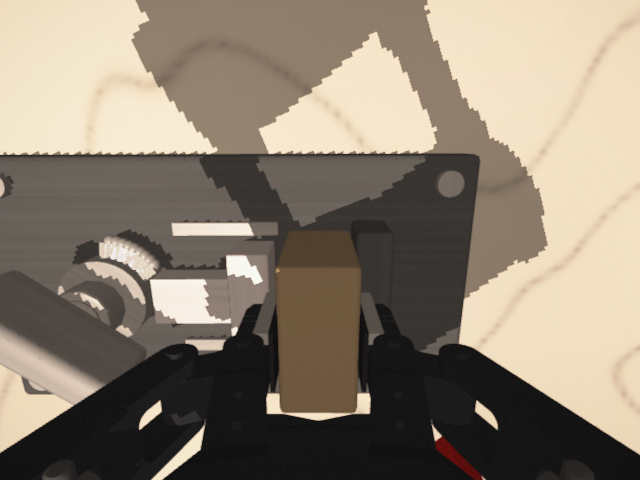

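The stone is gripped at 0.34 (≈29 mm), square between the pads. Lifting.

arm_command(
  targets="0 0 -4 0 0 0 0;0 0 -12 0 0 0 0;0 0 -25 0 0 0 0;0 0 -50 0 0 0 0;0 0 -75 0 0 0 0;0 0 -90 0 0 0 0;0 0 -90 0 0 0 0;0 0 -90 0 0 0 0",
)

```text
time: 28.23
tool_pos: [0.5537, 0.2029, 0.1406]
tcp_rot: [0.588, 3.083, 0.003]
wrist_force: [0.2, 0.7, -3.5]
width: 0.344
```

```bash
python3 st.py; python3 -c "
from h import *
wrist('pics/w9.png')
delta([.5285,-.1857,.14],87.6)"
```

```text
28.38 pos [551.8 202.3 137.9] F [-0.3  0.1 -3.4] tau [0.009 0.008 0.008] yaw_y 68.42 w 0.344
[-121.5 -369.    -2.6] [ -0.1   -0.18 -19.19]
```

View pics/w9.png

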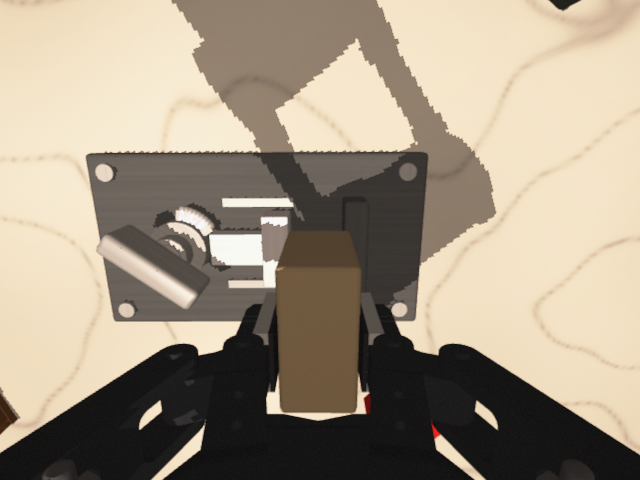

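arm_command(
  targets="-5 -15 -8 0 0 -1 0;-15 -45 -10 0 0 -3 0;-28 -85 -10 0 0 -5 0;-41 -125 -10 0 0 -8 0;-54 -165 -10 0 0 -10 0;-67 -205 -10 0 0 -12 0;-80 -245 -10 0 0 -14 0;-93 -282 -8 0 0 -16 0;-104 -315 -5 0 0 -18 0;-113 -342 -3 0 0 -19.2 0",
)

```text
time: 29.27
tool_pos: [0.5305, -0.1594, 0.1402]
tcp_rot: [-0.065, -3.139, -0.0]
wrist_force: [0.1, -0.8, -2.7]
width: 0.341
```

arm_command(
  targets="-5 -17 0 0 0 0 0;-8 -25 0 0 0 0 0;-8 -27 0 0 0 0 0;-8 -27 0 0 0 0 0;-8 -27 0 0 0 0 0;-8 -27 0 0 0 0 0",
)

```text
time: 29.77
tool_pos: [0.5386, -0.1828, 0.1415]
tcp_rot: [-0.063, -3.14, -0.001]
wrist_force: [0.2, 0.4, -3.0]
width: 0.34
```

```bash
python3 st.py; python3 -c "
from h import *
wrist('pics/w10.png')
s,im,d,p=cam('top');cv2.imwrite('pics/top1.png',im)
delta([.5285,-.1857,.1],87.6)
dd=np.load('top_d.npy');pp=bot.camera_params('top');f=240/np.tan(np.radians(pp['fov_y'])/2)
Rm=R.from_rotvec(pp['rotation']).as_matrix()
for u,v in [(388,232),(380,220),(395,245),(388,280)]:
  D=dd[v,u];print((pp['xyz']+Rm@np.array([(u-pp['cx'])/f*D,-(v-pp['cy'])/f*D,-D])).round(4))
"
```

```text
29.92 pos [ 538.8 -183.   141.8] F [ 0.1  0.4 -2.9] tau [-0.016 -0.037 -0.008] yaw_y 87.7 w 0.341
[10.3 -2.6 42. ] [-0.    0.01  0.08]
[ 0.5275 -0.1883  0.0054]
[ 0.5599 -0.1663  0.0094]
[ 0.4922 -0.2073  0.0028]
[ 0.3973 -0.1878 -0.0032]
```

View pics/w10.png

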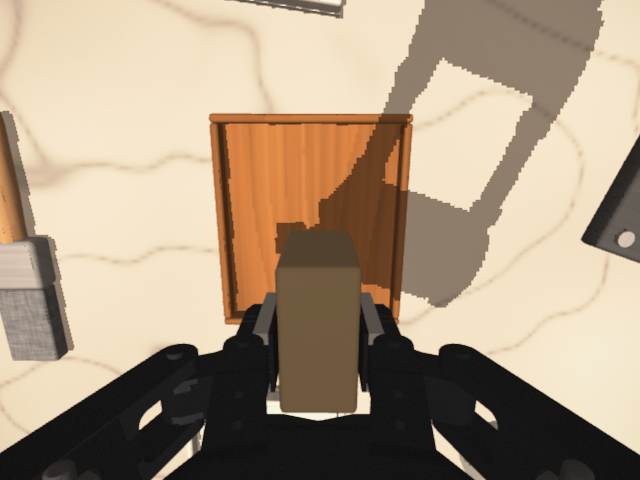

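View pics/top1.png

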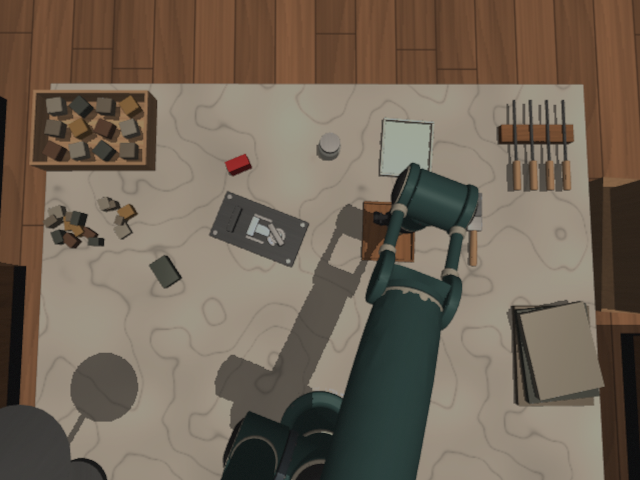

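The tray lies between rim corners (211,116), (411,116), (398,322) and (227,322), with the stone over it. I'll check the tray centre from this view.

Run:
```python
from h import *
import pickle
s,im,d,p=pickle.load(open("w.pkl","rb"))
Q=proj([(210,115),(411,115),(398,322),(226,324)],.022,p);print(Q.round(4),Q.mean(0))
delta([.5285,-.1857,.075],87.6)
```

```text
[[ 0.4485 -0.2542  0.022 ]
 [ 0.4541 -0.118   0.022 ]
 [ 0.6093 -0.1236  0.022 ]
 [ 0.6056 -0.2606  0.022 ]] [ 0.52936909 -0.18910476  0.022     ]
[10.3 -2.6 67. ] [-0.    0.01  0.08]
```

arm_command(
  targets="5 -2 12 0 0 0 0;9 -4 35 0 0 0 0;9 -4 60 0 0 0 0;9 -4 75 0 0 0 0;9 -4 78 0 0 0 0;9 -4 78 0 0 0 0;9 -4 78 0 0 0 0;9 -4 78 0 0 0 0",
)

```text
time: 30.68
tool_pos: [0.5309, -0.1884, 0.0652]
tcp_rot: [0.065, 3.138, -0.002]
wrist_force: [0.5, -1.2, -2.7]
width: 0.338
```

```bash
python3 st.py; python3 -c "
from h import *
delta([.529,-.187,.036],87.6)"
```

```text
30.83 pos [ 530.9 -188.4   65.4] F [ 0.   0.1 -2.4] tau [ 0.005 -0.035  0.003] yaw_y 87.62 w 0.341
[ 1.9  1.3 29.3] [-0.05  0.15  0.02]
```

arm_command(
  targets="1 1 10 0 0 0 0;1 1 18 0 0 0 0;1 1 22 0 0 0 0;1 1 22 0 0 0 0;1 1 22 0 0 0 0;1 1 22 0 0 0 0",
)

```text
time: 31.33
tool_pos: [0.5287, -0.1868, 0.0416]
tcp_rot: [-0.065, -3.141, -0.0]
wrist_force: [-0.7, 0.1, -2.9]
width: 0.345
```

```bash
python3 st.py
```

```text
31.48 pos [ 529. -187.   42.] F [-0.3  0.4 -3.1] tau [ 0.048  0.015 -0.011] yaw_y 87.62 w 0.336
```

Foot is about 13 mm above the bench. Creeping down.

arm_command(
  targets="0 0 1 0 0 0 0;0 0 2 0 0 0 0;0 0 3 0 0 0 0;0 0 4 0 0 0 0;0 0 4 0 0 0 0;0 0 4 0 0 0 0",
)

```text
time: 31.98
tool_pos: [0.5286, -0.1868, 0.0377]
tcp_rot: [-0.065, -3.141, -0.0]
wrist_force: [-0.6, -0.1, -2.8]
width: 0.343
```

```bash
python3 st.py
```

```text
32.13 pos [ 528.7 -186.8   37.8] F [ 0.2  0.3 -2.6] tau [0.036 0.014 0.031] yaw_y 87.62 w 0.34
```

arm_command(
  targets="0 0 0.5 0 0 0 0;0 0 1 0 0 0 0;0 0 1 0 0 0 0",
)

```text
time: 32.38
tool_pos: [0.5286, -0.1868, 0.0367]
tcp_rot: [-0.065, -3.141, -0.0]
wrist_force: [0.0, -0.1, -3.6]
width: 0.34
```

```bash
python3 st.py
```

```text
32.53 pos [ 528.7 -186.8   36.8] F [-0.3  0.1 -2.9] tau [-0.015  0.02   0.009] yaw_y 87.62 w 0.343
```

arm_command(
  targets="0 0 0.5 0 0 0 0;0 0 1 0 0 0 0;0 0 1 0 0 0 0",
)

```text
time: 32.78
tool_pos: [0.5286, -0.1868, 0.0357]
tcp_rot: [-0.065, -3.141, -0.0]
wrist_force: [0.2, 0.2, -2.5]
width: 0.341
```

```bash
python3 st.py
```

```text
32.93 pos [ 528.7 -186.8   35.8] F [-0.   0.6 -2.5] tau [0.009 0.003 0.006] yaw_y 87.62 w 0.344
```

arm_command(
  targets="0 0 0.5 0 0 0 0;0 0 0.8 0 0 0 0;0 0 0.8 0 0 0 0",
)

```text
time: 33.18
tool_pos: [0.5288, -0.1869, 0.035]
tcp_rot: [0.065, 3.141, -0.0]
wrist_force: [0.1, -0.1, -3.5]
width: 0.337
```

```bash
python3 st.py
```

```text
33.33 pos [ 528.7 -186.8   35. ] F [-0.2 -0.1 -3.2] tau [ 0.003 -0.021  0.013] yaw_y 87.62 w 0.347
```

arm_command(
  targets="0 0 0.5 0 0 0 0;0 0 0.8 0 0 0 0;0 0 0.8 0 0 0 0",
)

```text
time: 33.58
tool_pos: [0.5288, -0.1868, 0.035]
tcp_rot: [-0.065, -3.141, -0.0]
wrist_force: [-3.8, 1.2, 5.3]
width: 0.341
```

```bash
python3 st.py
```

```text
33.73 pos [ 528.8 -186.9   35. ] F [-3.4  1.5  5.6] tau [ 0.206  0.511 -0.035] yaw_y 87.62 w 0.343
```

arm_command(
  targets="0 0 0.4 0 0 0 0;0 0 0.6 0 0 0 0;0 0 0.6 0 0 0 0",
)

```text
time: 33.98
tool_pos: [0.5288, -0.1868, 0.0349]
tcp_rot: [-0.065, -3.141, -0.0]
wrist_force: [-5.1, 2.7, 9.6]
width: 0.344
```

```bash
python3 st.py
```

```text
34.13 pos [ 528.8 -186.8   34.9] F [-4.7  2.1  9. ] tau [ 0.27   0.799 -0.028] yaw_y 87.62 w 0.347
```

Touched down at TCP z = 35 mm (floor at 6 mm). I'll relieve the preload, release and retreat straight up.

arm_command(
  targets="0 0 -0.8 0 0 0 0;0 0 -0.8 0 0 0 0;0 0 -0.8 0 0 0 0.45;0 0 -0.8 0 0 0 0.6;0 0 -0.8 0 0 0 0.7;0 0 -0.8 0 0 0 0.7;0 0 -0.8 0 0 0 0.7",
)

```text
time: 34.72
tool_pos: [0.5288, -0.1869, 0.0343]
tcp_rot: [0.065, 3.141, 0.0]
wrist_force: [0.6, 0.2, -0.9]
width: 0.699
```

```bash
python3 st.py
```

```text
34.87 pos [ 528.7 -186.9   34.3] F [ 0.1  0.1 -0.2] tau [ 0.009 -0.025  0.016] yaw_y 87.62 w 0.701
```

arm_command(
  targets="0 0 -10 0 0 0 0.7;0 0 -30 0 0 0 0.7;0 0 -60 0 0 0 0.7;0 0 -95 0 0 0 0.7;0 0 -130 0 0 0 0.7;0 0 -150 0 0 0 0.7;0 0 -150 0 0 0 0.7;0 0 -150 0 0 0 0.7",
)

```text
time: 35.53
tool_pos: [0.5301, -0.1874, 0.1872]
tcp_rot: [0.065, 3.136, -0.003]
wrist_force: [0.5, 0.5, -0.7]
width: 0.698
```

```bash
python3 st.py; python3 -c "
from h import *
wrist('pics/w11.png')
for n in ('scene','top'):
  s,im,d,p=cam(n);cv2.imwrite('pics/'+n+'2.png',im)"
```

```text
35.68 pos [ 528.1 -186.6  183.9] F [-0.7 -0.1  0. ] tau [ 0.001 -0.005  0.013] yaw_y 87.61 w 0.701
```

View pics/w11.png

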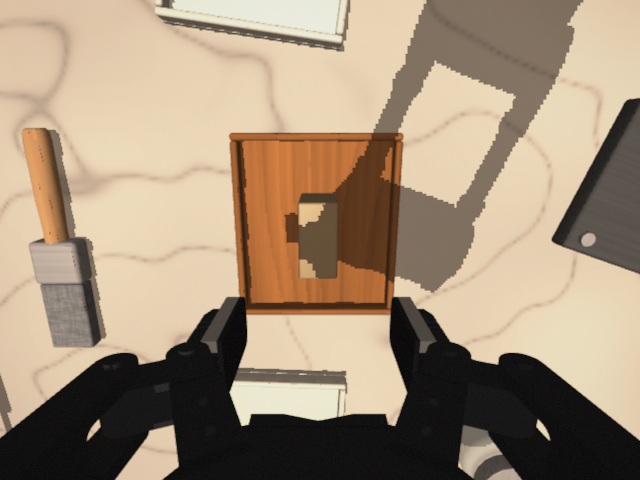

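View pics/scene2.png

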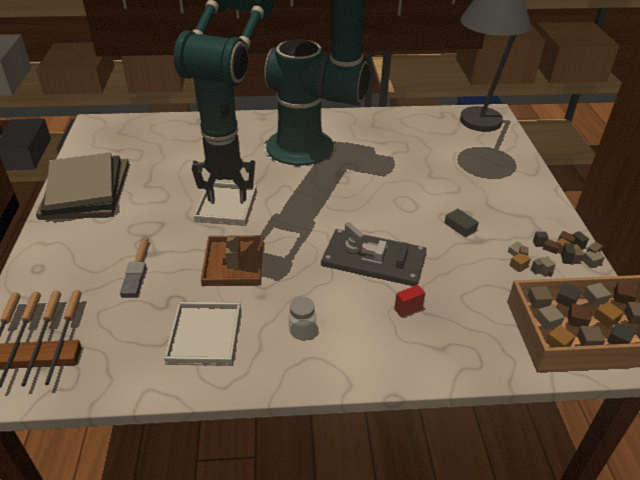

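The stone stands upright in the middle of the tray at (318,240). The gripper is clear, and the jar, offcut, brush and look-alikes haven't moved. Handing in.

```bash
python3 -c "
from workcell import bot
print(bot.finish_job())"
```

```text
the job is handed in; nothing more can be done
None
```

The clamp is open, the stone stands upright in the middle of the wooden tray, and I handed the job in at about 36 s of the 72 s allowed.

- **Freeing the clamp:** I worked the handle in arcs of a few degrees and turned back at every stop. It ran free after four reversals, and I turned it on to the open stop. The stop was at about 0.92 rad and showed 0.30 N·m. The highest torque I measured was about 0.35 N·m, roughly 0.087 rad of twist, below the 0.12 rad limit.
- **Placing the stone:** I touched it down gently, with about 9 N at most, then released it and lifted straight up.
- **Last checks:** The wrist and scene pictures show the stone upright in the tray and the gripper clear. The jar, offcut, brush and look-alikes are where they were. The wrist force was back to about 0.

- **First grip missed:** My first grip on the handle was too low. The fingers stopped wider than the bar, probably on the boss below it, with about 5 N of side force. I opened, raised 6 mm and gripped again before turning anything.
- **Small disagreements:** The measured turning torque was mostly 0.08 to 0.14 N·m, a little above the stated 0.08. My two estimates of the tray centre differed by about 3 mm.

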